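# Bar the napkin rings and hang them on their stand

### The job

Put the three napkin rings away: take the wooden bar out of its stand, run it through all three rings as they stand on the grey platter, and lift them off together on the bar. Then lay the bar gently back in both forks of the stand, with all three rings hanging on it between the forks, and let go. Leave everything else on the shelf where it is.

Things in the scene. Friction and masses are not known exactly. Their poses are not given: they have to be found in the camera images.
- bar: loose beech dowel, 12 mm thick, 27 g, lying level in the stand's two forks at the start, crossing them at about y = -105 and +105 mm. Origin on its axis, half-way between the forks; y axis along it. Round free tip at y = -140; turned knob 26 mm thick from y = +128 to +152. Gripped near the knob-side fork (about y = +75, between the forks) it leaves the rest free for the rings
- stand: fixed napkin-ring stand. Walnut base 80 (x) by 250 (y) by 12 mm; steel posts at y = -105 and +105 mm, each ending in an upward V fork of 8 mm rod, arms at 45 degrees in the x-z plane, 52 mm wide and 90 mm high over all. Origin at shelf height, under the base's centre. A bar laid in both forks lies along y, its axis at x = 0, z = 78 mm
- platter: fixed grey ceramic platter with round ends, 114 (x) by 214 (y) mm, flat floor 7 mm above the shelf, rim 10 mm high. Origin at shelf height, under its centre; the rings stand in a row along its y axis
- ring1: loose turned-wood napkin ring, 28 g, standing on the platter on its flat foot, bore level. Outside 54 mm, bore 34 mm right through, 24 mm long, foot 36 mm wide, underside 29 mm below the bore's centre. Origin in the middle of the bore; y axis along the bore, z up as it stands. The three are alike, about 42 mm apart, not quite in line
- ring2: loose turned-wood napkin ring, 28 g, standing on the platter on its flat foot, bore level. Outside 54 mm, bore 34 mm right through, 24 mm long, foot 36 mm wide, underside 29 mm below the bore's centre. Origin in the middle of the bore; y axis along the bore, z up as it stands. The three are alike, about 42 mm apart, not quite in line
- ring3: loose turned-wood napkin ring, 28 g, standing on the platter on its flat foot, bore level. Outside 54 mm, bore 34 mm right through, 24 mm long, foot 36 mm wide, underside 29 mm below the bore's centre. Origin in the middle of the bore; y axis along the bore, z up as it stands. The three are alike, about 42 mm apart, not quite in line
- silicone_lid: round blue silicone lid, 104 mm across, 6 mm thick (12 mm at its middle knob), lying flat on the shelf; origin under its centre; a bystander
- honey_dipper: wooden honey dipper lying on the shelf, 160 mm long, grooved head 30 mm thick; origin at the shelf, under the head's middle about; its x axis runs along the handle; a bystander
- spice_jar1: small closed spice jar, 48 mm across, 85 mm tall, standing; origin under its centre; a bystander
- spice_jar2: small closed spice jar, 48 mm across, 85 mm tall, standing; origin under its centre; a bystander
- pinch_bowl: small white ceramic bowl, 84 mm across, 36 mm tall; origin under its centre; a bystander
Things that resemble listed ones, but are neither listed nor needed, are in the scene too. Leave any blue or purple look-alike of the ring3 alone.

How it is judged:
By the outcome, as a careful person would: the job done as asked, in the order asked, and still so for the second after the job is handed in, with the robot touching nothing.
It also fails if it takes over 59 s, if anything falls off the work surface, if the arm or the gripper's body presses on something with over 40 N, if the wrist force passes 120 N, or if a joint passes its speed limit or range.

### The arm

A 7-joint arm with a two-finger parallel gripper is mounted at the origin on the work surface. World frame = base frame: x ahead of the robot, y to its left, z up, the work surface at z = 0. Lengths are in m, angles in rad, forces in N, time in s.
With the tool pointing down it reaches from about 0.425 to 0.8 m from the base axis. Payload 8.3 kg.
Tool frame: the origin (TCP) lies on the mounting face of the last link; the fingertips stand 173 mm ahead of it and the grasp point (between the pads) lies 155 mm ahead of it; z points along the fingers, y is the direction in which the jaws open and shut (so a half turn about z gives the same grasp; the last joint's range is limited). The gripper opens to 85 mm and grips with 20 to 120 N. Pads are 22 mm wide; open, the fingers measure 114 mm over their backs; the gripper's body (76 mm by 85 mm) begins 54 mm behind the grasp point. The pads swing forward as they close: fully open they stand 13 mm farther back than shut.
Start: joints at [1.166, 0.383, 0.016, 1.37, -0.006, 1.388, -0.046], TCP at [0.21, -0.589, 0.405] pointing down, gripper open.
Joint ranges: [-2.95, 2.95], [-0.25, 2.06], [-1.52, 1.56], [0.18, 2.33], [-1.44, 4.58], [0.02, 2.06], [-3.01, 3.01]. Speed limits (rad/s): [2.39, 2.39, 3.01, 3.01, 3.14, 3.14, 3.14].

### API

Orientations are given as a rotation vector (axis times angle).
In Python, from workcell import arm gives the robot as it stands. The module is installed in compiled form; this text tells all that it offers.
- The arm moves only by the tool carry_out, never from a script. Its argument "deltas" is a list of rows, each a list of 4 numbers: the shift along the tool's x, y, z in cm, then the turn about the tool's z in rad. A call has 1 to 20 rows; each row is the pose to reach, as a shift and turn from the pose commanded when the call began, along the tool's axes at that moment; what a row does not reach only later rows make up. A row lasts 1/12 s, in which the tool goes at most 41.7 mm and 7.16 degrees, less where a joint would pass 70% of its speed; a pose out of reach is approached as far as the arm can. A call with a gripper value outside its range is refused whole. "jaw" is the finger opening in cm, from 0 to 8.54, set as the call begins (left out, the last holds). The fingers move at their own pace and stop on an object; the grip force is fixed at half the most. Time passes only in rows, so rows that repeat a pose let the fingers close. It gives the time, the measured TCP pose, the force and the opening at its end, in the units of the state.
- arm.get_state(): the state, without advancing time (a new reading comes with each control period).
- arm.read_camera(name): name is "scene" or "top" or "wrist"; returns a dict with "color" (480x640x3 uint8, blue, green, red), "depth" (480x640 float32, m along the optical axis (not along the pixel's ray), 0 where there is no reading), "K" (3x3 intrinsics, pixels), "D" ([k1, k2, p1, p2, k3] as OpenCV has them; the pictures are not rectified), "world_from_camera" (4x4, takes a point from camera to world coordinates); the wrist camera has in their place "tool_from_camera" (4x4, takes a point from camera to tool coordinates, whose origin is the TCP and whose axes are the flange's). Camera axes: x right, y up, looking along -z (the intrinsics and any distortion apply to the point x, -y, -z); pixel columns grow to the right and rows downward; lengths in m; the calibration is good to about 2 mm. A picture is of the moment at which its call begins: read the wrist's pose just before it.
- arm.finish_job(): hands the job in, once; it reports no verdict.
The state is a dict: "t": time; "q": joint angles; "joint_velocities": joint speeds; "joint_efforts": joint torques, N m; "position": TCP position; "eef_rot": TCP orientation; "ft_force": force on the tool from outside, world axes, zero at the start; "ft_torque": the same for the moment, N m; "opening": finger opening in m.
Only numpy, scipy, OpenCV 4.12 (cv2) and the standard library are available. Lean on these libraries where they do the work, as an engineer would, in place of code of your own. Each camera call takes 0.05 s, during which the arm holds its last target. There are 200 camera calls.

## Working session

There is one attempt and no reset: what is moved stays moved. The work goes in short steps, Python scripts to look and compute and a tool call to move; the robot and the scene stay as the last step left them, time stands still between calls to the robot, and variables do not carry over. Pictures are saved under pics/ and viewed, about 8 in all and at most 12, crops included, and the job is handed in when it is done.

Besides the shell and the picture viewer there is one more tool, called after "Call:" by a JSON object that holds its "op" and its "data", one argument or row to a line. carry_out: Moves the arm, as the interface text tells. Its arguments: {"type":"object","properties":{"deltas":{"type":"array"},"jaw":{"type":"number"}},"required":["deltas"]}

```bash
mkdir -p pics; cat > h.py <<'E'
import numpy as np, cv2, pickle
from workcell import arm
from scipy.spatial.transform import Rotation as R
def cloud(c, W=None):
    """HxWx3 world points"""
    d=c["depth"]; h,w=d.shape
    u,v=np.meshgrid(np.arange(w),np.arange(h))
    p=cv2.undistortPoints(np.stack([u,v],-1).reshape(-1,1,2).astype(np.float64),c["K"],c["D"]).reshape(h,w,2)
    P=np.stack([p[...,0]*d,-p[...,1]*d,-d],-1)
    W=c["world_from_camera"] if W is None else W
    X=P@W[:3,:3].T+W[:3,3]; X[d==0]=np.nan
    return X
def tool():
    s=arm.get_state(); T=np.eye(4); T[:3,:3]=R.from_rotvec(s["eef_rot"]).as_matrix(); T[:3,3]=s["position"]; return T
def shot(name,fn):
    T=tool(); c=arm.read_camera(name)
    W=T@c["tool_from_camera"] if name=="wrist" else c["world_from_camera"]
    X=cloud(c,W); np.save(fn+".npy",X); cv2.imwrite("pics/"+fn+".png",c["color"]); pickle.dump((c,W),open(fn+".pkl","wb"))
    return c,X
E
python3 - <<'E'
from h import *
s=arm.get_state(); print({k:np.round(v,3) for k,v in s.items()}); print(tool().round(3))
for n in("top","scene"):
    c,X=shot(n,n+"0"); print(n,c["world_from_camera"].round(3),c["D"])
a=cv2.imread("pics/top0.png")
E
```

```text
{'t': np.float64(0.0), 'q': array([ 1.166,  0.384,  0.016,  1.371, -0.006,  1.388, -0.047]), 'joint_velocities': array([-0.   ,  0.001, -0.   , -0.   , -0.001, -0.001, -0.001]), 'joint_efforts': array([-0.0000e+00, -6.2760e+01,  8.4400e-01, -3.7182e+01,  1.6000e-02,
        1.4000e-02,  0.0000e+00]), 'position': array([ 0.209, -0.589,  0.404]), 'eef_rot': array([-3.094e+00, -5.340e-01,  1.000e-03]), 'ft_force': array([ 0.205,  0.055, -0.543]), 'ft_torque': array([-0.038,  0.029,  0.019]), 'opening': np.float64(0.086)}
[[ 0.942  0.335 -0.001  0.209]
 [ 0.335 -0.942  0.002 -0.589]
 [-0.    -0.002 -1.     0.404]
 [ 0.     0.     0.     1.   ]]
top [[-9.000e-03  9.940e-01 -1.060e-01  3.610e-01]
 [-1.000e+00 -9.000e-03 -0.000e+00 -2.900e-02]
 [-1.000e-03  1.060e-01  9.940e-01  1.643e+00]
 [ 0.000e+00  0.000e+00  0.000e+00  1.000e+00]] [-0.02765739  0.          0.          0.          0.        ]
scene [[ 0.759 -0.536  0.371  0.979]
 [ 0.651  0.61  -0.451 -0.586]
 [ 0.015  0.584  0.812  1.106]
 [ 0.     0.     0.     1.   ]] [-0.03477802  0.          0.          0.          0.        ]
```

View pics/top0.png

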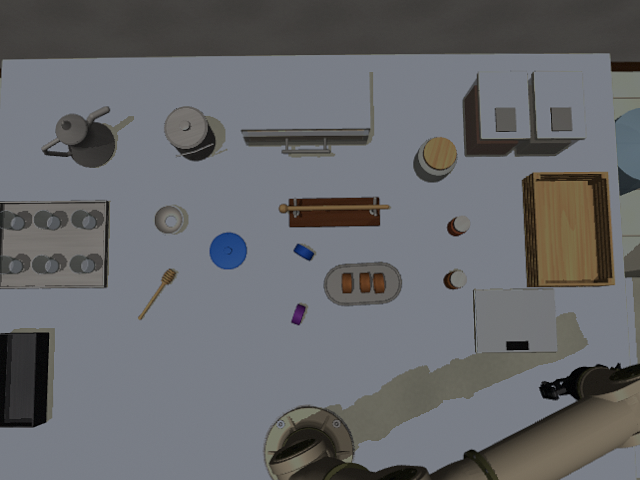

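View pics/scene0.png

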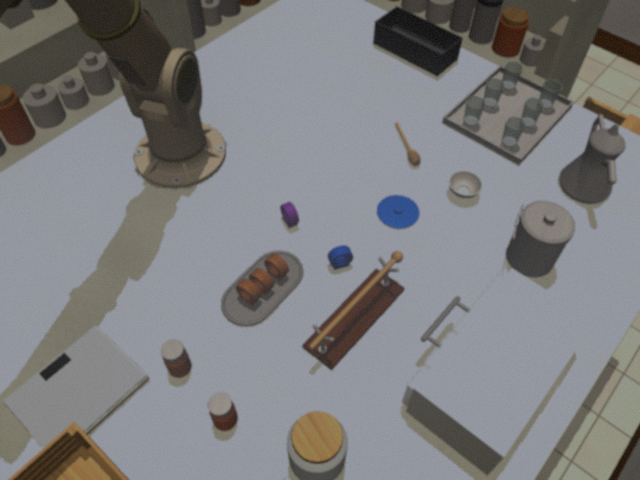

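Top view: the bar lies in the stand, with the knob at (283,209) (+y side) and the free tip at (388,207). The brown rings stand on the grey platter at (348,283), (365,282) and (379,282). The blue (304,252) and purple (299,314) rings are the look-alikes and stay put.

```bash
python3 - <<'E'
from h import *
X=np.load("top0.npy")
for n,(u,v) in dict(knob=(283,209),tip=(386,207),mid=(335,208),r3=(348,283),r2=(365,282),r1=(379,282),blue=(304,252),purple=(299,314),lid=(228,250),platter=(363,297),jarA=(461,226),jarB=(457,279),handle=(307,152)).items():
    print(n,np.nanmedian(X[v-1:v+2,u-1:u+2].reshape(-1,3),0).round(3))
c=arm.read_camera("wrist"); print(c["tool_from_camera"].round(3),c["K"].round(0))
E
```

```text
knob [0.637 0.059 0.091]
tip [ 0.641 -0.211  0.082]
mid [ 0.641 -0.077  0.081]
r3 [ 0.444 -0.109  0.062]
r2 [ 0.446 -0.154  0.061]
r1 [ 0.445 -0.19   0.064]
blue [0.527 0.006 0.058]
purple [0.364 0.02  0.054]
lid [0.54  0.214 0.012]
platter [ 0.408 -0.152  0.007]
jarA [ 0.589 -0.406  0.086]
jarB [ 0.45  -0.39   0.088]
handle [ 0.793 -0.004  0.082]
[[ 0.     0.961  0.276  0.069]
 [ 1.    -0.001  0.001 -0.   ]
 [ 0.001  0.276 -0.961  0.031]
 [ 0.     0.     0.     1.   ]] [[423.   0. 325.]
 [  0. 423. 235.]
 [  0.   0.   1.]]
```

Call:
{"op": "carry_out", "data": {
  "deltas": [
    [48.9,-38.7,0,-1.23],
    [48.9,-38.7,0,-1.23],
    [48.9,-38.7,0,-1.23],
    [48.9,-38.7,0,-1.23],
    [48.9,-38.7,0,-1.23],
    [48.9,-38.7,0,-1.23],
    [48.9,-38.7,0,-1.23],
    [48.9,-38.7,0,-1.23],
    [48.9,-38.7,0,-1.23],
    [48.9,-38.7,0,-1.23],
    [48.9,-38.7,0,-1.23],
    [48.9,-38.7,0,-1.23],
    [48.9,-38.7,0,-1.23],
    [48.9,-38.7,0,-1.23],
    [48.9,-38.7,0,-1.23],
    [48.9,-38.7,0,-1.23],
    [48.9,-38.7,0,-1.23],
    [48.9,-38.7,0,-1.23],
    [48.9,-38.7,0,-1.23],
    [48.9,-38.7,0,-1.23]
  ]
}}

```text
t: 1.82
position: [0.5401, -0.0619, 0.4046]
eef_rot: [2.223, 2.22, -0.001]
ft_force: [0.6, 0.1, 0.5]
opening: 0.0855
```

```bash
python3 - <<'E'
from h import *
print(tool().round(3), arm.get_state()["q"].round(3))
shot("wrist","w1")
E
```

```text
[[ 0.002  1.    -0.     0.54 ]
 [ 1.    -0.002 -0.001 -0.062]
 [-0.001 -0.    -1.     0.405]
 [ 0.     0.     0.     1.   ]] [ 0.507  0.251 -0.542  1.577  0.132  1.351 -0.052]
```

View pics/w1.png

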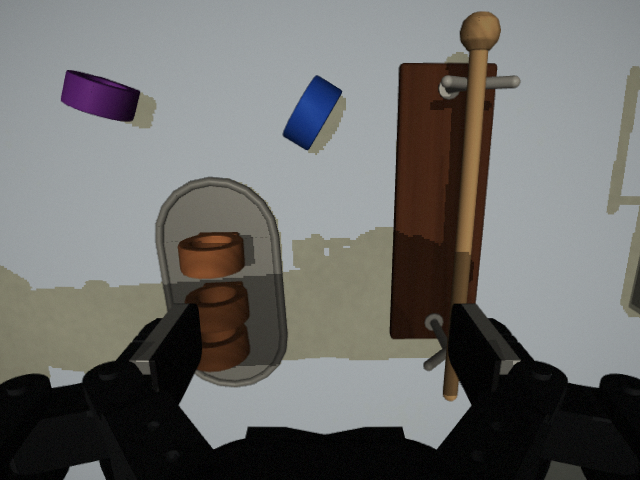

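Wrist view: the three brown rings are at (212,255), (218,305) and (222,345). The bar runs from its knob (480,33) to its tip (450,397), with forks at (480,83) and (435,345). Next I fit the bar axis, the rings, the fork line and the platter from depth.

```bash
python3 - <<'E'
from h import *
for f in("w1","top0","scene0"):
    X=np.load(f+".npy"); img=cv2.imread(f"pics/{f}.png").astype(int)
    P=X.reshape(-1,3); C=img.reshape(-1,3)
    ok=~np.isnan(P[:,0])
    # bar: near x=.64, z .07-.1
    m=ok&(abs(P[:,0]-.64)<.012)&(P[:,1]>-.20)&(P[:,1]<.04)&(P[:,2]>.072)&(P[:,2]<.092)
    B=P[m]; 
    k=np.polyfit(B[:,1],B[:,0],1); print(f,"bar n",m.sum(),"x at y=-.08",np.polyval(k,-.08).round(4),"slope",k[0].round(4),"ztop",np.percentile(B[:,2],[50,95]).round(4))
    m=ok&(abs(P[:,0]-.64)<.02)&(P[:,1]>-.3)&(P[:,1]<.1)&(P[:,2]>.07)&(P[:,2]<.12)
    print(" bar y extent",P[m,1].min().round(4),P[m,1].max().round(4), np.percentile(P[m,1],[.5,99.5]).round(4))
    # stand base: z~.012
    m=ok&(abs(P[:,0]-.63)<.08)&(P[:,1]>-.25)&(P[:,1]<.1)&(abs(P[:,2]-.012)<.004)&(C[:,2]-C[:,0]>15)
    if m.sum()>20:
        r=cv2.minAreaRect((P[m,:2]*1000).astype(np.float32)); print(" base",np.round(r[0],1),np.round(r[1],1),round(r[2],2))
    # rings
    m=ok&(abs(P[:,0]-.445)<.045)&(abs(P[:,1]+.15)<.09)&(P[:,2]>.02)&(P[:,2]<.08)&(C[:,2]-C[:,0]>25)
    Q=P[m]; t=Q[Q[:,2]>.057]
    h,e=np.histogram(t[:,1],bins=np.arange(-.23,-.08,.004)); print(" top hist",dict(zip((e[:-1]*1000).round(),h)))
    for s in np.arange(-.22,-.08,.008):
        q=Q[abs(Q[:,1]-s)<.004]
        if len(q)>5: print("  y%.3f n%d x %.4f..%.4f mid %.4f zmax %.4f"%(s,len(q),*np.percentile(q[:,0],[1,99]),np.percentile(q[:,0],[1,99]).mean(),q[:,2].max()))
E
```

```text
w1 bar n 4852 x at y=-.08 0.6392 slope 0.0048 ztop [0.0828 0.0846]
 bar y extent -0.2168 0.0729 [-0.2124  0.071 ]
 base [641.2 -74.9] [ 80.  249.1] 0.48
 top hist {np.float64(-230.0): np.int64(0), np.float64(-226.0): np.int64(0), np.float64(-222.0): np.int64(0), np.float64(-218.0): np.int64(0), np.float64(-214.0): np.int64(0), np.float64(-210.0): np.int64(0), np.float64(-206.0): np.int64(5), np.float64(-202.0): np.int64(117), np.float64(-198.0): np.int64(137), np.float64(-194.0): np.int64(137), np.float64(-190.0): np.int64(122), np.float64(-186.0): np.int64(122), np.float64(-182.0): np.int64(124), np.float64(-178.0): np.int64(8), np.float64(-174.0): np.int64(0), np.float64(-170.0): np.int64(0), np.float64(-166.0): np.int64(66), np.float64(-162.0): np.int64(143), np.float64(-158.0): np.int64(147), np.float64(-154.0): np.int64(138), np.float64(-150.0): np.int64(141), np.float64(-146.0): np.int64(147), np.float64(-142.0): np.int64(47), np.float64(-138.0): np.int64(0), np.float64(-134.0): np.int64(0), np.float64(-130.0): np.int64(0), np.float64(-126.0): np.int64(0), np.float64(-122.0): n
[... 4378 characters left out ...]
90.0): np.int64(0), np.float64(-86.0): np.int64(0)}
  y-0.204 n29 x 0.4258..0.4544 mid 0.4401 zmax 0.0667
  y-0.196 n109 x 0.4261..0.4697 mid 0.4479 zmax 0.0663
  y-0.188 n92 x 0.4257..0.4701 mid 0.4479 zmax 0.0677
  y-0.180 n62 x 0.4270..0.4685 mid 0.4477 zmax 0.0684
  y-0.164 n64 x 0.4249..0.4692 mid 0.4471 zmax 0.0667
  y-0.156 n99 x 0.4268..0.4720 mid 0.4494 zmax 0.0666
  y-0.148 n85 x 0.4267..0.4717 mid 0.4492 zmax 0.0671
  y-0.140 n30 x 0.4310..0.4697 mid 0.4503 zmax 0.0650
  y-0.116 n64 x 0.4272..0.4678 mid 0.4475 zmax 0.0656
  y-0.108 n97 x 0.4260..0.4688 mid 0.4474 zmax 0.0662
  y-0.100 n78 x 0.4259..0.4703 mid 0.4481 zmax 0.0674
  y-0.092 n30 x 0.4321..0.4680 mid 0.4500 zmax 0.0657
```

Call:
{"op": "carry_out", "data": {
  "deltas": [
    [3.5,3.5,1,0],
    [5.8,6.5,3,0],
    [5.8,10,5,0],
    [5.8,10,7,0],
    [5.8,10,9,0],
    [5.8,10,11,0],
    [5.8,10,13,0],
    [5.8,10,14.5,0],
    [5.8,10,15.8,0],
    [5.8,10,16.7,0],
    [5.8,10,17.1,0],
    [5.8,10,17.1,0],
    [5.8,10,17.1,0]
  ],
  "jaw": 5
}}

```text
t: 2.95
position: [0.6407, -0.0023, 0.2345]
eef_rot: [2.22, 2.222, 0.001]
ft_force: [0.0, 0.4, 1.1]
opening: 0.05
```

```bash
python3 - <<'E'
from h import *
print(tool().round(4))
c,X=shot("wrist","w2")
P=X.reshape(-1,3)
m=(abs(P[:,0]-.64)<.012)&(P[:,1]>-.1)&(P[:,1]<.0)&(P[:,2]>.07)&(P[:,2]<.092)
if m.sum()>20: print(np.polyfit(P[m,1],P[m,0],1),np.percentile(P[m,2],[50,95]))
m=(abs(P[:,0]-.64)<.04)&(abs(P[:,1]-.03)<.02)&(P[:,2]>.05)&(P[:,2]<.1); print("fork y",np.percentile(P[m,1],[1,50,99]) if m.sum() else None)
E
```

```text
[[-8.000e-04  1.000e+00  1.100e-03  6.407e-01]
 [ 1.000e+00  8.000e-04  0.000e+00 -2.300e-03]
 [ 0.000e+00  1.100e-03 -1.000e+00  2.345e-01]
 [ 0.000e+00  0.000e+00  0.000e+00  1.000e+00]]
[-0.00478003  0.64089354] [0.08313679 0.08453539]
fork y [0.01088405 0.03089754 0.04920567]
```

View pics/w2.png

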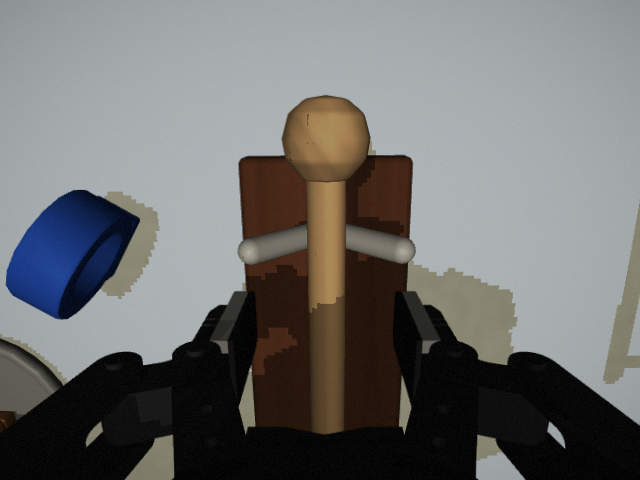

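The bar (column 327) is centred between the open pads (columns 243 and 410), with the fork ahead at row 245. I close the jaws now.

Call:
{"op": "carry_out", "data": {
  "deltas": [
    [0,0,0,0],
    [0,0,0,0],
    [0,0,0,0],
    [0,0,0,0],
    [0,0,0,0],
    [0,0,0,0],
    [0,0,0,0],
    [0,0,0,0]
  ],
  "jaw": 0.5
}}

```text
t: 3.67
position: [0.641, -0.0021, 0.2345]
eef_rot: [2.219, 2.222, 0.003]
ft_force: [4.4, -0.4, 4.4]
opening: 0.0099
```

Call:
{"op": "carry_out", "data": {
  "deltas": [
    [0,0,-0.5,0],
    [0,0,-1.2,0],
    [0,0,-2,0],
    [0,0,-3.5,0],
    [0,0,-5,0],
    [0,0,-6.5,0],
    [0,0,-8,0],
    [0,0,-9,0],
    [2,-2.5,-9,0],
    [5,-5,-9,0],
    [7,-8,-9,0],
    [9,-11,-9,0],
    [11,-14,-9,0],
    [13,-17,-9,0],
    [14.4,-19,-9,0],
    [14.4,-19.6,-9,0],
    [14.4,-19.6,-9,0],
    [14.4,-19.6,-9,0]
  ]
}}

```text
t: 5.17
position: [0.4446, 0.141, 0.3241]
eef_rot: [2.22, 2.221, 0.0]
ft_force: [0.8, 0.1, -0.4]
opening: 0.0099
```

```bash
python3 - <<'E'
from h import *
print(tool().round(4), arm.get_state()["opening"])
for n in("top","scene","wrist"):
    c,X=shot(n,n+"3"); P=X.reshape(-1,3)
    m=(abs(P[:,0]-.445)<.03)&(P[:,1]>-.1)&(P[:,1]<.12)&(P[:,2]>.12)&(P[:,2]<.20)
    Q=P[m]; print(n,m.sum())
    if m.sum()>20:
        for s in np.arange(-.09,.12,.02):
            q=Q[abs(Q[:,1]-s)<.01]
            if len(q)>4: print("  y%.2f n%d x %.4f ztop %.4f zmed %.4f"%(s,len(q),np.median(q[:,0]),np.percentile(q[:,2],95),np.median(q[:,2])), "ymin %.4f"%q[:,1].min())
E
```

```text
[[-5.000e-04  1.000e+00  9.000e-04  4.446e-01]
 [ 1.000e+00  5.000e-04 -7.000e-04  1.410e-01]
 [-7.000e-04  9.000e-04 -1.000e+00  3.241e-01]
 [ 0.000e+00  0.000e+00  0.000e+00  1.000e+00]] 0.009864471665702356
top 368
  y-0.07 n28 x 0.4455 ztop 0.1775 zmed 0.1730 ymin -0.0745
  y-0.05 n45 x 0.4457 ztop 0.1779 zmed 0.1717 ymin -0.0599
  y-0.03 n38 x 0.4457 ztop 0.1773 zmed 0.1732 ymin -0.0379
  y-0.01 n35 x 0.4437 ztop 0.1769 zmed 0.1722 ymin -0.0182
  y0.01 n40 x 0.4437 ztop 0.1771 zmed 0.1721 ymin 0.0013
  y0.03 n40 x 0.4441 ztop 0.1774 zmed 0.1722 ymin 0.0209
  y0.05 n42 x 0.4443 ztop 0.1780 zmed 0.1724 ymin 0.0403
  y0.07 n43 x 0.4443 ztop 0.1763 zmed 0.1730 ymin 0.0600
  y0.09 n40 x 0.4445 ztop 0.1789 zmed 0.1738 ymin 0.0816
  y0.11 n17 x 0.4449 ztop 0.1763 zmed 0.1706 ymin 0.1016
scene 468
  y-0.07 n38 x 0.4485 ztop 0.1758 zmed 0.1722 ymin -0.0738
  y-0.05 n55 x 0.4487 ztop 0.1763 zmed 0.1728 ymin -0.0591
  y-0.03 n51 x 0.4489 ztop 0.1755 zmed 0.1725 ymin -0.0395
  y-0.01 n48 x 0.4481 ztop 0.1752 zmed 0.1718 ymin -0.0188
  y0.01 n51 x 0.4490 ztop 0.1771 zmed 0.1730 ymin 0.0000
  y0.03 n47 x 0.4485 ztop 0.1752 zmed 0.1728 ymin 0.0205
  y0.05 n45 x 0.4487 ztop 0.1758 zmed 0.1727 ymin 0.0415
  y0.07 n47 x 0.4483 ztop 0.1763 zmed 0.1733 ymin 0.0601
  y0.09 n43 x 0.4487 ztop 0.1776 zmed 0.1729 ymin 0.0812
  y0.11 n43 x 0.4483 ztop 0.1765 zmed 0.1731 ymin 0.1001
wrist 1256
  y0.11 n1256 x 0.4448 ztop 0.1737 zmed 0.1723 ymin 0.1027
```

View pics/scene3.png

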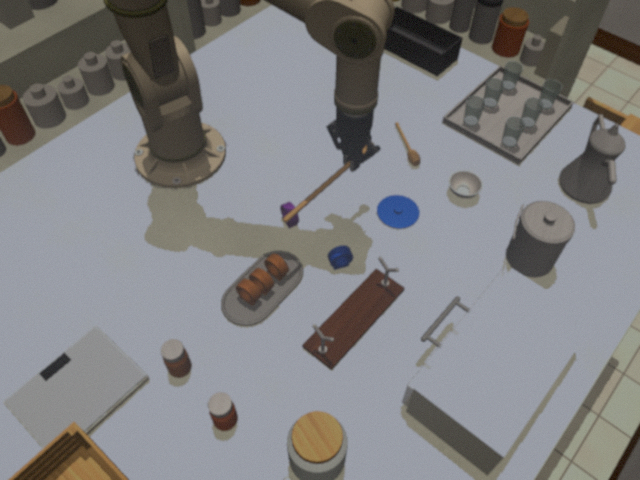

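The bar is held level and straight. In both cameras it lines up with the ring bores to within about 2 mm. I lower it to bore height now.

Call:
{"op": "carry_out", "data": {
  "deltas": [
    [0,0,2,0],
    [0,0,4.5,0],
    [0,0,7,0],
    [0,0,9.5,0],
    [0,0,11.5,0],
    [0,0,12.6,0],
    [0,0,13.1,0],
    [0,0,13.1,0],
    [0,0,13.1,0]
  ]
}}

```text
t: 6.07
position: [0.4449, 0.1417, 0.1934]
eef_rot: [2.221, 2.222, 0.001]
ft_force: [0.2, -0.8, 0.2]
opening: 0.0101
```

```bash
python3 - <<'E'
from h import *
print(tool().round(4))
for n in("top","scene"):
    c,X=shot(n,n+"4"); P=X.reshape(-1,3)
    m=(abs(P[:,0]-.445)<.03)&(P[:,1]>-.085)&(P[:,1]<.12)&(P[:,2]>.025)&(P[:,2]<.06)
    Q=P[m]; k=np.polyfit(Q[:,1],Q[:,0],1); print(n,m.sum(),k,np.polyval(k,[-.07,-.15]),np.percentile(Q[:,2],[50,95]),Q[:,1].min())
i=cv2.imread("pics/scene4.png")[190:350,190:430]; cv2.imwrite("pics/s4.png",cv2.resize(i,None,fx=3,fy=3,interpolation=cv2.INTER_CUBIC))
E
```

```text
[[-7.000e-04  1.000e+00  7.000e-04  4.449e-01]
 [ 1.000e+00  7.000e-04  5.000e-04  1.417e-01]
 [ 5.000e-04  7.000e-04 -1.000e+00  1.934e-01]
 [ 0.000e+00  0.000e+00  0.000e+00  1.000e+00]]
top 290 [-0.00518473  0.44510773] [0.44547067 0.44588544] [0.04170285 0.04755218] -0.0731769731501764
scene 402 [-0.00390891  0.44837531] [0.44864894 0.44896165] [0.04257096 0.04653552] -0.07261592115764182
```

View pics/s4.png

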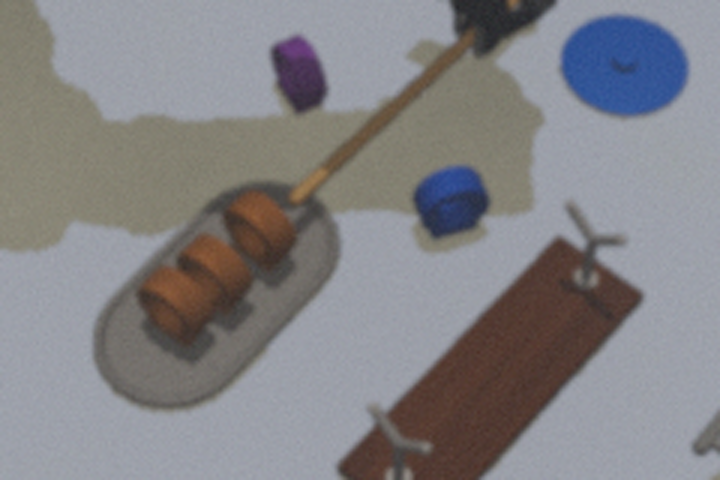

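In the enlarged crop the bar tip (300,195) points into the first brown ring (260,228), on the line through the other two (215,270) and (178,300). The blue and purple rings are well clear. I insert it now.

Call:
{"op": "carry_out", "data": {
  "deltas": [
    [-0.5,0,0,0],
    [-1.3,0,0,0],
    [-2.2,0,0,0],
    [-3.2,0,0,0],
    [-4.2,0,0,0],
    [-5.2,0,0,0],
    [-6.2,0,0,0],
    [-7.2,0,0,0],
    [-8.2,0,0,0],
    [-9.2,0,0,0]
  ]
}}

```text
t: 7.0
position: [0.4444, 0.0485, 0.1927]
eef_rot: [-2.221, -2.222, -0.0]
ft_force: [1.1, 0.3, -0.6]
opening: 0.01
```

Call:
{"op": "carry_out", "data": {
  "deltas": [
    [-1,0,0,0],
    [-2,0,0,0],
    [-3,0,0,0],
    [-4,0,0,0],
    [-5,0,0,0],
    [-6,0,0,0],
    [-7,0,0,0],
    [-8,0,0,0],
    [-9,0,0,0],
    [-9.8,0,0,0],
    [-10.3,0,0,0],
    [-10.5,0,0,0],
    [-10.5,0,0,0],
    [-10.5,0,0,0]
  ]
}}

```text
t: 8.17
position: [0.4445, -0.0551, 0.1927]
eef_rot: [-2.22, -2.223, -0.0]
ft_force: [0.0, 0.3, -0.2]
opening: 0.0097
```

```bash
python3 - <<'E'
from h import *
print(tool().round(4))
shot("scene","scene5"); shot("top","top5")
i=cv2.imread("pics/scene5.png")[190:350,190:430]; cv2.imwrite("pics/s5.png",cv2.resize(i,None,fx=3,fy=3,interpolation=cv2.INTER_CUBIC))
for f in("top5","scene5"):
    X=np.load(f+".npy").reshape(-1,3)
    t=X[(abs(X[:,0]-.445)<.04)&(X[:,1]>-.24)&(X[:,1]<-.07)&(X[:,2]>.056)&(X[:,2]<.075)]
    h,e=np.histogram(t[:,1],bins=np.arange(-.23,-.07,.006)); print(f,[(int(a*1000),int(b)) for a,b in zip(e,h)])
    q=X[(abs(X[:,0]-.445)<.02)&(X[:,1]<-.215)&(X[:,2]>.03)&(X[:,2]<.06)]; print(len(q),q[:,1].min() if len(q) else 0,np.median(q,0))
E
```

```text
[[-1.300e-03  1.000e+00  0.000e+00  4.445e-01]
 [ 1.000e+00  1.300e-03  3.000e-04 -5.510e-02]
 [ 3.000e-04  0.000e+00 -1.000e+00  1.927e-01]
 [ 0.000e+00  0.000e+00  0.000e+00  1.000e+00]]
top5 [(-230, 0), (-224, 0), (-218, 0), (-212, 0), (-206, 10), (-199, 28), (-193, 31), (-187, 25), (-181, 19), (-175, 0), (-169, 11), (-163, 25), (-157, 28), (-151, 40), (-145, 20), (-139, 0), (-133, 0), (-127, 0), (-121, 0), (-115, 0), (-109, 0), (-103, 0), (-97, 0), (-91, 0), (-85, 0), (-79, 0)]
243 -0.7996026076706231 [ 0.44508756 -0.37977186  0.04252457]
scene5 [(-230, 0), (-224, 0), (-218, 0), (-212, 0), (-206, 18), (-199, 44), (-193, 47), (-187, 49), (-181, 27), (-175, 1), (-169, 9), (-163, 47), (-157, 39), (-151, 43), (-145, 38), (-139, 0), (-133, 0), (-127, 0), (-121, 5), (-115, 44), (-109, 39), (-103, 41), (-97, 37), (-91, 6), (-85, 0), (-79, 0)]
714 -0.7145480564579465 [ 0.43621164 -0.63493099  0.04409009]
```

View pics/s5.png

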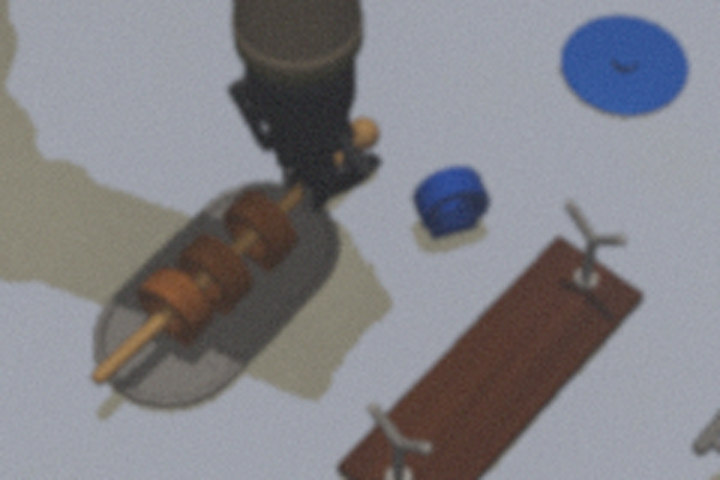

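All three brown rings are on the bar, whose tip now sticks out at (100,378). The rings have not shifted. I lift gently.

Call:
{"op": "carry_out", "data": {
  "deltas": [
    [0,0,-0.5,0],
    [0,0,-0.8,0],
    [0,0,-1,0],
    [0,0,-1.2,0],
    [0,0,-1.4,0],
    [0,0,-1.6,0],
    [0,0,-1.9,0],
    [0,0,-2.3,0],
    [0,0,-2.8,0],
    [0,0,-3.5,0],
    [0,0,-4.3,0],
    [0,0,-5.2,0],
    [0,0,-6.2,0],
    [0,0,-7.3,0],
    [0,0,-8.5,0],
    [0,0,-9.8,0],
    [0,0,-11.1,0],
    [0,0,-12.3,0],
    [0,0,-13.2,0],
    [0,0,-13.6,0]
  ]
}}

```text
t: 9.93
position: [0.4448, -0.0553, 0.3307]
eef_rot: [2.219, 2.221, 0.002]
ft_force: [-0.1, 0.3, -1.6]
opening: 0.0099
```

```bash
python3 - <<'E'
from h import *
s=arm.get_state(); print(tool().round(4),s["opening"],s["ft_force"])
shot("scene","scene6"); shot("top","top6")
i=cv2.imread("pics/scene6.png")[160:360,170:470]; cv2.imwrite("pics/s6.png",cv2.resize(i,None,fx=2.5,fy=2.5,interpolation=cv2.INTER_CUBIC))
for f in("top6","scene6"):
    X=np.load(f+".npy").reshape(-1,3)
    Q=X[(abs(X[:,0]-.445)<.05)&(X[:,1]>-.29)&(X[:,1]<-.07)&(X[:,2]>.10)&(X[:,2]<.22)]
    for y in np.arange(-.28,-.07,.01):
        q=Q[abs(Q[:,1]-y)<.005]
        if len(q)>3: print("%s y%.2f n%d zmax %.3f zmin %.3f x %.3f"%(f,y,len(q),np.percentile(q[:,2],95),q[:,2].min(),np.median(q[:,0])))
    print(Q[:,1].min())
E
```

```text
[[-1.100e-03  1.000e+00  2.400e-03  4.448e-01]
 [ 1.000e+00  1.100e-03 -6.000e-04 -5.530e-02]
 [-6.000e-04  2.400e-03 -1.000e+00  3.307e-01]
 [ 0.000e+00  0.000e+00  0.000e+00  1.000e+00]] 0.009936747407778316 [-0.09333738  0.3157628  -1.56062664]
top6 y-0.27 n10 zmax 0.181 zmin 0.172 x 0.445
top6 y-0.26 n22 zmax 0.179 zmin 0.171 x 0.446
top6 y-0.25 n19 zmax 0.186 zmin 0.167 x 0.446
top6 y-0.24 n23 zmax 0.182 zmin 0.171 x 0.446
top6 y-0.23 n18 zmax 0.181 zmin 0.170 x 0.446
top6 y-0.22 n17 zmax 0.181 zmin 0.174 x 0.446
top6 y-0.21 n18 zmax 0.182 zmin 0.170 x 0.444
top6 y-0.20 n72 zmax 0.190 zmin 0.159 x 0.445
top6 y-0.19 n91 zmax 0.192 zmin 0.159 x 0.444
top6 y-0.18 n88 zmax 0.191 zmin 0.128 x 0.444
top6 y-0.17 n20 zmax 0.181 zmin 0.172 x 0.444
top6 y-0.16 n88 zmax 0.191 zmin 0.160 x 0.444
top6 y-0.15 n90 zmax 0.191 zmin 0.157 x 0.443
top6 y-0.14 n67 zmax 0.191 zmin 0.145 x 0.444
top6 y-0.13 n5 zmax 0.183 zmin 0.176 x 0.442
-0.26971567065140595
scene6 y-0.27 n18 zmax 0.180 zmin 0.171 x 0.448
scene6 y-0.26 n34 zmax 0.181 zmin 0.172 x 0.449
scene6 y-0.25 n33 zmax 0.180 zmin 0.170 x 0.448
scene6 y-0.24 n34 zmax 0.181 zmin 0.169 x 0.449
scene6 y-0.23 n30 zmax 0.181 zmin 0.173 x 0.448
scene6 y-0.22 n30 zmax 0.181 zmin 0.171 x 0.449
scene6 y-0.21 n33 zmax 0.181 zmin 0.171 x 0.448
scene6 y-0.20 n237 zmax 0.189 zmin 0.134 x 0.450
scene6 y-0.19 n165 zmax 0.190 zmin 0.134 x 0.457
scene6 y-0.18 n99 zmax 0.190 zmin 0.133 x 0.461
scene6 y-0.17 n37 zmax 0.186 zmin 0.156 x 0.449
scene6 y-0.16 n247 zmax 0.190 zmin 0.133 x 0.453
scene6 y-0.15 n155 zmax 0.191 zmin 0.133 x 0.457
scene6 y-0.14 n50 zmax 0.190 zmin 0.135 x 0.459
scene6 y-0.13 n31 zmax 0.181 zmin 0.172 x 0.448
scene6 y-0.12 n131 zmax 0.187 zmin 0.135 x 0.448
scene6 y-0.11 n206 zmax 0.190 zmin 0.133 x 0.452
scene6 y-0.10 n146 zmax 0.192 zmin 0.136 x 0.460
scene6 y-0.09 n37 zmax 0.189 zmin 0.132 x 0.454
scene6 y-0.08 n28 zmax 0.182 zmin 0.174 x 0.447
-0.27071943050967906
```

View pics/s6.png

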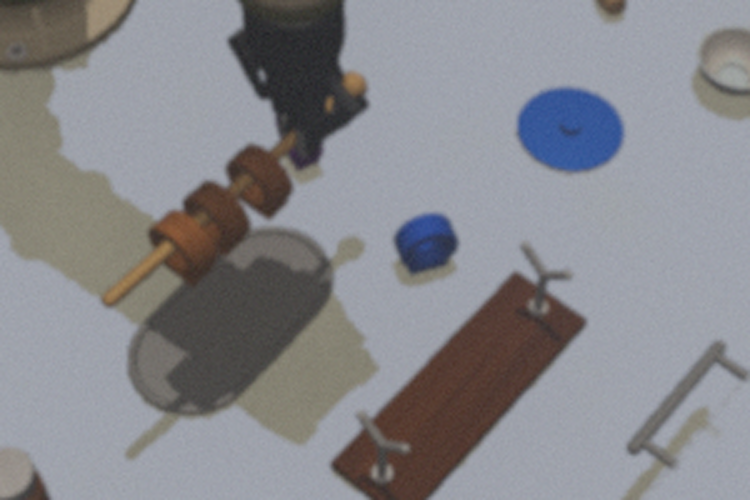

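Call:
{"op": "carry_out", "data": {
  "deltas": [
    [0.1,0.3,0,0],
    [0.3,0.9,0,0],
    [0.6,1.8,0,0],
    [0.9,3,0,0],
    [1.3,4.4,0,0],
    [1.7,5.9,0,0],
    [2.2,7.5,0,0],
    [2.6,9.1,0,0],
    [3,10.7,0,0],
    [3.5,12.3,0,0],
    [3.9,13.9,0,0],
    [4.3,15.3,0,0],
    [4.6,16.6,0,0],
    [4.9,17.7,0,0],
    [5.1,18.6,0,0],
    [5.3,19.2,0,0],
    [5.4,19.5,0,0],
    [5.4,19.6,0,0],
    [5.4,19.6,0,0],
    [5.4,19.6,0,0]
  ]
}}

```text
t: 11.7
position: [0.6402, -0.0013, 0.3286]
eef_rot: [-2.22, -2.222, 0.0]
ft_force: [-0.7, -1.1, -0.5]
opening: 0.01
```

```bash
python3 - <<'E'
from h import *
s=arm.get_state(); print(tool().round(4),s["opening"],s["ft_force"])
for f in("top","scene"):
    shot(f,f+"7")
    X=np.load(f+"7.npy").reshape(-1,3)
    Q=X[(abs(X[:,0]-.64)<.05)&(X[:,1]>-.25)&(X[:,1]<-.02)&(X[:,2]>.12)&(X[:,2]<.22)]
    b=Q[(Q[:,1]<-.165)]; k=np.polyfit(b[:,1],b[:,0],1); print(f,"bar x at -.18",np.polyval(k,-.18),"z",np.median(b[:,2]),"tip",Q[:,1].min())
    r=Q[Q[:,2]>.185]; h,e=np.histogram(r[:,1],bins=np.arange(-.17,-.01,.006)); print([(int(a*1000),int(n)) for a,n in zip(e,h)])
    F=X[(abs(X[:,0]-.64)<.05)&(abs(X[:,1]+.18)<.012)&(X[:,2]>.05)&(X[:,2]<.1)]; print("fork",len(F),F.min(0) if len(F) else 0,F.max(0) if len(F) else 0)
E
```

```text
[[-8.000e-04  1.000e+00 -4.000e-04  6.402e-01]
 [ 1.000e+00  8.000e-04 -0.000e+00 -1.300e-03]
 [-0.000e+00 -4.000e-04 -1.000e+00  3.286e-01]
 [ 0.000e+00  0.000e+00  0.000e+00  1.000e+00]] 0.009978734226757945 [-0.65088992 -1.11767387 -0.5253257 ]
top bar x at -.18 0.6400745348552193 z 0.17545784674524922 tip -0.2156950613517744
[(-170, 0), (-164, 0), (-158, 0), (-152, 3), (-146, 18), (-139, 15), (-133, 13), (-127, 10), (-121, 0), (-115, 4), (-109, 15), (-103, 23), (-97, 10), (-91, 14), (-85, 0), (-79, 0), (-73, 0), (-67, 0), (-61, 0), (-55, 0), (-49, 0), (-43, 0), (-37, 0), (-31, 0), (-25, 0), (-19, 0)]
fork 46 [ 0.61767663 -0.18469156  0.05780904] [ 0.66775838 -0.17626221  0.09743812]
scene bar x at -.18 0.6420567170400757 z 0.17578974003343006 tip -0.21638038737681808
[(-170, 0), (-164, 0), (-158, 0), (-152, 11), (-146, 28), (-139, 32), (-133, 29), (-127, 10), (-121, 0), (-115, 8), (-109, 33), (-103, 32), (-97, 36), (-91, 20), (-85, 0), (-79, 0), (-73, 0), (-67, 4), (-61, 37), (-55, 30), (-49, 31), (-43, 25), (-37, 0), (-31, 0), (-25, 0), (-19, 0)]
fork 121 [ 0.61925957 -0.18403561  0.05351828] [ 0.6691444  -0.17603451  0.09533445]
```

Call:
{"op": "carry_out", "data": {
  "deltas": [
    [0,0.1,0.5,0],
    [0,0.1,1.3,0],
    [0,0.1,2.3,0],
    [0,0.1,3.4,0],
    [0,0.1,4.5,0],
    [0,0.1,5.5,0],
    [0,0.1,6.4,0],
    [0,0.1,7.2,0],
    [0,0.1,7.8,0],
    [0,0.1,8.2,0],
    [0,0.1,8.5,0],
    [0,0.1,8.8,0],
    [0,0.1,9,0],
    [0,0.1,9.1,0],
    [0,0.1,9.1,0],
    [0,0.1,9.1,0]
  ]
}}

```text
t: 13.13
position: [0.6415, -0.0012, 0.238]
eef_rot: [2.22, 2.222, 0.001]
ft_force: [-0.3, -0.3, -0.7]
opening: 0.0102
```

```bash
python3 - <<'E'
from h import *
s=arm.get_state(); print(tool().round(4)[:3,3],s["opening"],s["ft_force"].round(2),s["ft_torque"].round(2))
for f in("top","scene"):
    shot(f,f+"8")
    X=np.load(f+"8.npy").reshape(-1,3)
    b=X[(abs(X[:,0]-.64)<.012)&(X[:,1]>-.25)&(X[:,1]<-.19)&(X[:,2]>.05)&(X[:,2]<.12)]
    print(f,"tip x,z",np.median(b,0),np.percentile(b[:,2],95))
E
```

```text
[ 0.6415 -0.0012  0.238 ] 0.010160624886287741 [-0.29 -0.27 -0.7 ] [ 0.09 -0.01  0.07]
top tip x,z [ 0.64143426 -0.20338202  0.0828119 ] 0.08802870234127579
scene tip x,z [ 0.64414203 -0.20331045  0.08506621] 0.08916750681357986
```

Call:
{"op": "carry_out", "data": {
  "deltas": [
    [0,0,0.1,0],
    [0,0,0.15,0],
    [0,0,0.2,0],
    [0,0,0.25,0],
    [0,0,0.3,0],
    [0,0,0.3,0],
    [0,0,0.3,0],
    [0,0,0.3,0]
  ]
}}

```text
t: 13.9
position: [0.6415, -0.0012, 0.2348]
eef_rot: [2.22, 2.223, 0.0]
ft_force: [0.2, 0.5, -0.7]
opening: 0.0099
```

Call:
{"op": "carry_out", "data": {
  "deltas": [
    [0,0,0.05,0],
    [0,0,0.1,0],
    [0,0,0.1,0],
    [0,0,0.1,0],
    [0,0,0.1,0]
  ]
}}

```text
t: 14.32
position: [0.6416, -0.0011, 0.2343]
eef_rot: [2.22, 2.222, 0.001]
ft_force: [-1.5, -0.9, 4.8]
opening: 0.0098
```

Contact: 4.8 N upward, the same as when I gripped it in the forks. I release.

Call:
{"op": "carry_out", "data": {
  "deltas": [
    [0,0,0,0],
    [0,0,0,0],
    [0,0,0,0],
    [0,0,0,0],
    [0,0,0,0],
    [0,0,0,0]
  ],
  "jaw": 4
}}

```text
t: 14.82
position: [0.6414, -0.0012, 0.2336]
eef_rot: [-2.22, -2.222, 0.0]
ft_force: [-0.4, -0.3, 0.5]
opening: 0.0399
```

```bash
python3 - <<'E'
from h import *
s=arm.get_state(); print(tool().round(4)[:3,3],s["opening"],s["ft_force"].round(2))
shot("wrist","w9")
for f in("top","scene"):
    shot(f,f+"9")
    X=np.load(f+"9.npy").reshape(-1,3)
    b=X[(abs(X[:,0]-.64)<.012)&(X[:,1]>-.25)&(X[:,1]<-.19)&(X[:,2]>.05)&(X[:,2]<.12)]
    print(f,"tip x,z",np.median(b,0),np.percentile(b[:,2],95),b[:,1].min())
a=cv2.imread("pics/scene9.png")[200:400,260:460]; a=cv2.resize(a,(480,480),interpolation=cv2.INTER_CUBIC); w=cv2.resize(cv2.imread("pics/w9.png")[:,160:480],(320,480)); cv2.imwrite("pics/m9.png",np.hstack([a,w]))
E
```

```text
[ 0.6414 -0.0012  0.2336] 0.03987835797659059 [-0.39 -0.33  0.52]
top tip x,z [ 0.64171208 -0.20298037  0.08170246] 0.0873575168984908 -0.21736437586784152
scene tip x,z [ 0.64485235 -0.20300474  0.08281415] 0.08665028074219969 -0.21708036387191326
```

View pics/m9.png

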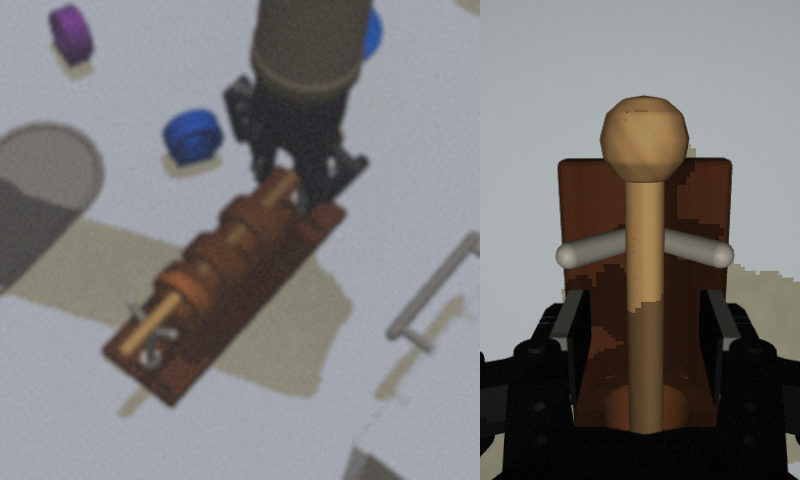

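The bar sits in both forks with the rings between them, and the jaws are clear of it. I retreat straight up.

Call:
{"op": "carry_out", "data": {
  "deltas": [
    [0,0,-0.5,0],
    [0,0,-1.5,0],
    [0,0,-3,0],
    [0,0,-5,0],
    [0,0,-7,0],
    [0,0,-9,0],
    [0,0,-11,0],
    [0,0,-13,0],
    [0,0,-15,0],
    [0,0,-17,0],
    [0,0,-18,0],
    [0,0,-18,0],
    [0,0,-18,0]
  ]
}}

```text
t: 16.05
position: [0.6414, -0.0011, 0.414]
eef_rot: [2.22, 2.222, 0.001]
ft_force: [0.3, 0.5, 0.3]
opening: 0.04
```

Call:
{"op": "carry_out", "data": {
  "deltas": [
    [1,-2,0,0],
    [3,-5,0,0],
    [5,-8,0,0],
    [7,-10,0,0],
    [9,-12,0,0],
    [10,-12,0,0],
    [10,-12,0,0],
    [10,-12,0,0],
    [10,-12,0,0],
    [10,-12,0,0]
  ]
}}

```text
t: 16.88
position: [0.5222, 0.0971, 0.413]
eef_rot: [-2.222, -2.219, 0.001]
ft_force: [-0.3, 0.2, 0.2]
opening: 0.0401
```

```bash
python3 - <<'E'
from h import *
s=arm.get_state(); print(tool().round(4)[:3,3],s["opening"],s["ft_force"].round(2))
for f in("wrist","top","scene"):
    shot(f,f+"10"); X=np.load(f+"10.npy").reshape(-1,3)
    Q=X[(abs(X[:,0]-.641)<.05)&(X[:,1]>-.25)&(X[:,1]<.1)&(X[:,2]>.025)&(X[:,2]<.13)]
    b=Q[(abs(Q[:,0]-.641)<.012)&(Q[:,2]>.07)]
    if len(Q)<20: continue
    print(f,"bar y",b[:,1].min(),b[:,1].max())
    for y in(-.205,-.12,-.075,-.03,0.01,.045):
        q=b[abs(b[:,1]-y)<.005]
        if len(q)>3: print("  y%.3f x%.4f z95 %.4f"%(y,np.median(q[:,0]),np.percentile(q[:,2],90)))
    r=Q[(Q[:,2]>.03)&(Q[:,2]<.065)&(abs(Q[:,1]+.075)<.095)]
    h,e=np.histogram(r[:,1],bins=np.arange(-.17,.02,.008)); print("  rings",[(int(a*1000),int(n)) for a,n in zip(e,h)])
# bystander moves: difference of top images
a,b=[cv2.imread(f"pics/top{i}.png") for i in(0,10)]
X0,X1=np.load("top0.npy"),np.load("top10.npy")
for n,(u,v) in dict(blue=(304,252),purple=(299,314),lid=(228,250),jarA=(461,226),jarB=(457,279),bowl=(171,219),dip=(170,273)).items():
    s=np.s_[v-12:v+13,u-12:u+13]; print(n,"mean img diff",np.abs(a[s].astype(int)-b[s]).mean().round(1),"depth diff mm",np.nanmedian(abs(X1[s]-X0[s])[...,2]*1000).round(1))
i=cv2.imread("pics/scene10.png")[150:400,170:470]; cv2.imwrite("pics/s10.png",cv2.resize(i,(720,600),interpolation=cv2.INTER_CUBIC))
E
```

```text
[0.5222 0.0971 0.413 ] 0.040147468485771116 [-0.28  0.18  0.18]
wrist bar y -0.1373713330470911 0.07459708276084454
  y-0.120 x0.6497 z95 0.0911
  y0.010 x0.6389 z95 0.0842
  y0.045 x0.6385 z95 0.0842
  rings [(-170, 0), (-162, 0), (-154, 0), (-146, 16), (-137, 0), (-129, 0), (-121, 0), (-113, 0), (-105, 0), (-97, 0), (-89, 0), (-81, 0), (-73, 0), (-65, 0), (-57, 0), (-49, 1), (-41, 109), (-33, 0), (-25, 0), (-17, 0), (-9, 0), (-1, 0), (6, 0)]
top bar y -0.2168249078365062 0.0735898801308669
  y-0.205 x0.6409 z95 0.0865
  y-0.120 x0.6417 z95 0.0875
  y-0.075 x0.6402 z95 0.0876
  y-0.030 x0.6400 z95 0.0877
  y0.010 x0.6406 z95 0.0854
  y0.045 x0.6397 z95 0.0890
  rings [(-170, 0), (-162, 0), (-154, 0), (-146, 0), (-137, 0), (-129, 10), (-121, 0), (-113, 2), (-105, 0), (-97, 0), (-89, 0), (-81, 0), (-73, 0), (-65, 0), (-57, 0), (-49, 0), (-41, 1), (-33, 0), (-25, 0), (-17, 0), (-9, 0), (-1, 0), (6, 0)]
scene bar y -0.2163979178732136 0.07382131856996776
  y-0.205 x0.6444 z95 0.0864
  y-0.120 x0.6446 z95 0.0929
  y-0.075 x0.6445 z95 0.0871
  y-0.030 x0.6444 z95 0.0866
  y0.010 x0.6438 z95 0.0866
  y0.045 x0.6438 z95 0.0865
  rings [(-170, 0), (-162, 0), (-154, 52), (-146, 41), (-137, 13), (-129, 0), (-121, 0), (-113, 36), (-105, 29), (-97, 8), (-89, 0), (-81, 0), (-73, 0), (-65, 74), (-57, 30), (-49, 9), (-41, 1), (-33, 0), (-25, 0), (-17, 0), (-9, 0), (-1, 0), (6, 0)]
blue mean img diff 17.2 depth diff mm 3.7
purple mean img diff 33.7 depth diff mm 653.8
lid mean img diff 38.4 depth diff mm 643.2
jarA mean img diff 3.1 depth diff mm 3.8
jarB mean img diff 3.0 depth diff mm 3.8
bowl mean img diff 3.0 depth diff mm 3.5
dip mean img diff 3.1 depth diff mm 3.6
```

View pics/s10.png

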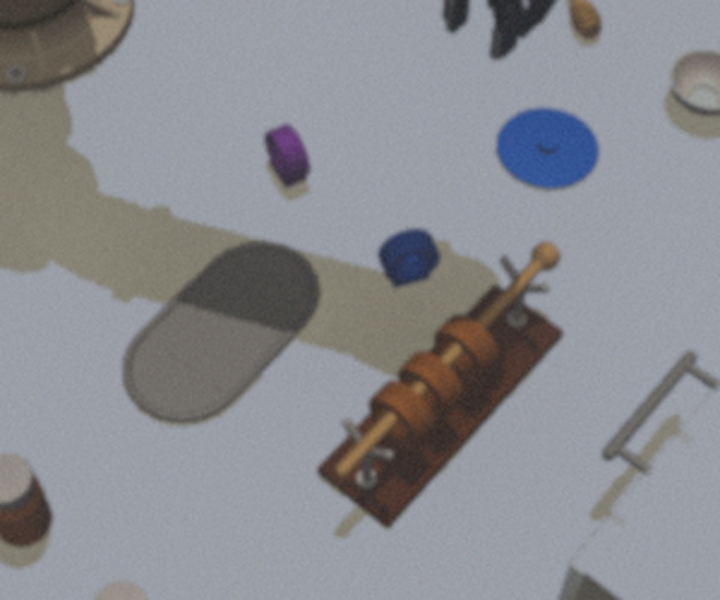

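The bar lies level in both forks and the three rings hang between them. The arm is clear and the other things are in place (the lid and purple ring only look changed in the top view because the arm hides them there). I hand in.

```bash
python3 -c "
from workcell import arm
print(arm.finish_job())"
```

```text
the job is handed in; nothing more can be done
None
```

The bar is back in both forks of the stand with all three brown rings hanging on it between the forks. I handed the job in at about 17 s of the 59 s allowed.

I gripped the bar near its knob-side fork, ran it through the three rings on the platter, lifted them off together and laid it back. I let go only after it touched the forks, at about 5 N.

**Final checks:**
- **Bar:** it is level along its length, with its top at about 86–88 mm in both fixed cameras. Nominal is 84 mm; the same cameras read about as high before I touched it. It is also within about 1 mm of its first position along its length.
- **Rings:** all three hang at about y = −0.14, −0.10 and −0.05 m, between the forks at about −0.18 and +0.03 m.
- **Robot:** the gripper is open and clear, touching nothing, with the wrist force near zero.
- **Other things:** the jars, bowl and dipper are unchanged in the top view.

**Disagreements:**
- **Hidden from above:** the before-and-after comparison flagged the silicone lid and the purple ring because the arm hid them in the last top view. In the scene camera both look to be where they were.
- **Blue ring:** its picture changed a little, which I put down to the arm's shadow; its depth did not change.
- **Camera offset:** the cameras disagree by 3–5 mm in x.

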